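# Mix the dressing, then hold the chilled well open

### The arm

A 6-joint arm with a two-finger parallel gripper is mounted at the origin on the work surface. World frame = base frame: x ahead of the robot, y to its left, z up, the work surface at z = 0. Lengths are in m, angles in degrees, forces in N, time in s.
With the tool pointing down it reaches from about 0.375 to 0.9 m from the base axis. Payload 3.1 kg.
Tool frame: the origin (TCP) lies on the centre line of the jaws, within the pads' length; the fingertips stand 8 mm ahead of it and the grasp point (between the pads) lies 11 mm behind it; z points along the fingers, y is the line along which they close (so a half turn about z gives the same grasp; the last joint's range is limited). The gripper opens to 87 mm and grips with 3 to 60 N. Pads are 19 mm wide; open, the fingers measure 117 mm over their backs; the gripper's body (75 mm by 190 mm) begins 51 mm behind the grasp point.
Start: joints at [57.668, 30.224, 82.088, -0, 67.689, -10.227], TCP at [0.235, 0.579, 0.231] pointing down, gripper open.
Joint ranges: [-176.69, 176.69], [-43.24, 126.21], [12.49, 139.97], [-82, 262], [0, 151.66], [-163.58, 163.58]. Speed limits (degrees/s): [159.86, 159.86, 180, 180, 180, 180].

### API

Orientations are given as a 3x3 rotation matrix whose columns are the frame's x, y, z axes.
In Python, from rig import * gives the robot as it stands.
- The arm moves only by the tool step_arm, never from a script. Its argument "targets" is a list of rows, each a list of 5 numbers: the opening, from -1 (shut) to 1 (fully open), then the shift along the world's x, y, z normalised to -1 to 1, where 1 is 0.25 m, then the turn about the world's z normalised to -1 to 1, where 1 is 180 degrees. In form: [[fingers, x, y, z, turn], ...]. A call has 1 to 20 rows; each row is the pose to reach, as a shift and turn from the pose commanded when the call began, turning the shorter way round; what a row does not reach only later rows make up. A row lasts 1/10 s, in which the tool goes at most 50 mm and 8.59 degrees, less where a joint would pass 70% of its speed; a pose out of reach is approached as far as the arm can. A call with a number of a shift or a turn outside -1 to 1 is refused whole. A call with a gripper value outside its range is refused whole. The fingers move at their own pace and stop on an object; the grip force is fixed at half the most. Time passes only in rows, so rows that repeat a pose let the fingers close. It gives the time, the measured TCP pose, the force, the opening and the grip force at its end, in the units of the state.
- read_state(): the state, without advancing time (a new reading comes with each control period).
- capture(name): name is "scene" or "top" or "wrist"; returns a dict with "color" (400x640x3 uint8, red, green, blue), "mtx" (3x3 intrinsics, pixels), "pose" (4x4, takes a point from camera to world coordinates). Camera axes: x right, y down, z forward; pixel columns grow to the right and rows downward; lengths in m; the calibration is good to about 2 mm. A picture is of the moment at which its call begins. There is no depth.
- hand_in(): hands the job in; it is judged then, once.
The state is a dict: "time_s": time; "joint_positions": joint angles; "qvel": joint speeds; "tau": joint torques, N m; "position": TCP position; "tcp_rot": TCP orientation; "force": force on the tool from outside, world axes, zero at the start; "moment": the same for the moment, N m; "opening": opening from 0.0 (shut) to 1.0 (fully open); "grasp_force": force on a finger pad.
Only numpy, scipy, OpenCV 4.12 (cv2) and the standard library are available. Lean on these libraries where they do the work, as an engineer would, in place of code of your own. Each camera call takes 0.05 s, during which the arm holds its last target. There are 200 camera calls.

### The job

Pick up the green-capped dressing jar and tip it right over so that its cap points well downwards to mix it, then stand it upright, wholly on the round black mat, and let go of it. Then pull the blue self-closing cover of the chilled well by its handle towards the deck until its white front edge is level with the red clip on the rail, and finish while still holding it there so that a colleague can load the jar. Leave everything else on the counter where it is.

Things in the scene. Friction and masses are not known exactly. Their poses are not given: they have to be found in the camera images.
- jar: closed dressing jar, amber with a white paper band and a green cap; body 58 mm diameter up to 66 mm height, cap 55 mm diameter from 70 to 85 mm (total height 85 mm); about 0.14 to 0.22 kg, its centre of mass about 45 mm up. Origin at the centre of its underside, z up through the cap. It and the red relish jar may have swapped places.
- coaster: fixed round black rubber mat, 130 mm diameter, 6 mm thick; origin at the centre of its underside, on the counter.
- well: fixed steel chilled well, 340 long (x from -180 to +160 mm), 220 wide (y), 100 high; dark side rails on both long edges, up to 114 mm. Origin at counter level on its centreline; x points away from the deck, roughly away from the robot: x from -180 to -30 mm is the solid deck, the rest the open well under the cover. It is turned a little either way.
- cover (a joint): blue cover plate 180 x 196 x 8 mm, lying between the rails, underside 102 mm above the counter. Value in m: 0 closed, growing as it is pulled along the well's -x (over the deck, roughly towards the robot), end stop at 0.14, beyond the clip. A spring closes it: about 3.2 N at 0 rising 45 N/m to about 5.5 to 9 N at the clip; it shuts when let go.
- cover_handle (a point): middle of the grip bar of the cover's handle: a steel round bar 14 mm thick and 90 mm long across the well (along the well's y) on a post at each end, its centre 55 mm above the cover's underside, 157 mm above the counter, with 40 mm free under the bar; 30 mm behind the cover's front edge. Axes as the well's.
- cover_edge (a point): middle of the cover's front edge (the end nearest the robot, with a white stripe), on the top face, 110 mm above the counter; axes as the well's. It moves with the cover, and stands at x = -32 mm in the well's frame when closed.
- mark: fixed small red clip on top of the well's left (+y) rail, 8 mm along the rail, 22 mm across, 10 mm high above the rail. Origin at its centre along the rail, on the rail's top, 114 mm above the counter; axes as the well's. The cover is right when cover_edge and this origin have the same x in the well's frame.
- relish: bystander: jar of the same shape, 58 mm diameter and 85 mm high, red with a white cap; origin under its centre.
- salt: bystander: small clear salt shaker, 40 mm diameter, 80 mm high, steel cap; origin under its centre.
- spoon: bystander: serving spoon 210 mm long lying flat along its x, handle to -x; origin under its middle.
- bowl: bystander: white bowl, 120 mm across the rim, 50 mm high; origin under its centre.
- sauce: bystander: yellow sauce bottle with a red cap, 56 mm diameter, 180 mm high; origin under its centre.
- mug: bystander: blue mug, 80 mm diameter, 90 mm high, with a handle on its +y side reaching about 35 mm further; origin under its centre.
Mind the look-alikes: they are no part of the job. Of the things shaped like the coaster, the black one is meant. Several things look just like the jar: the one meant starts nearest to the robot's base.

How it is judged:
By the outcome, as a careful person would: the job done as asked, in the order asked, and still so for the second after the job is handed in, while the arm keeps its last pose, push and grip.
It also fails if it takes over 72 s, if anything falls off the work surface, if the arm or the gripper's body presses on something with over 40 N, if the wrist force passes 120 N, or if a joint passes its speed limit or range.

## Working session

There is one attempt and no reset: what is moved stays moved. The work goes in short steps, Python scripts to look and compute and a tool call to move; the robot and the scene stay as the last step left them, time stands still between calls to the robot, and variables do not carry over. Pictures are saved under pics/ and viewed, at most 10 in all, crops included, and the job is handed in when it is done.

Besides the shell and the picture viewer there is one more tool, called in YAML: its name, and indented under it one key for each argument. step_arm: Moves the arm, as the interface text tells. Scaled input: -1 to 1 covers 0.25 m each way for a shift and 180 degrees each way for a turn. Its arguments: {"type":"object","properties":{"targets":{"type":"array","items":{"type":"array","items":{"type":"number"}}}},"required":["targets"]}

```bash
ls; mkdir -p pics; cat > h.py <<'E'
from rig import *
import numpy as np, cv2
def snap(n,f):
    c=capture(n); np.savez('pics/'+f+'.npz',**{k:np.asarray(v) for k,v in c.items() if k in('color','mtx','pose')})
    cv2.imwrite('pics/'+f+'.png',c['color'][:,:,::-1]); return c
def load(f): return dict(np.load('pics/'+f+'.npz'))
def ray(c,u,v,z):
    d=c['pose'][:3,:3]@np.linalg.solve(c['mtx'],[u,v,1.]); o=c['pose'][:3,3]
    return o+d*(z-o[2])/d[2]
def proj(c,p):
    q=c['mtx']@(c['pose'][:3,:3].T@(np.asarray(p,float)-c['pose'][:3,3])); return q[:2]/q[2]
E
python3 - <<'E'
from h import *
a=snap('scene','s0');b=snap('top','t0')
print(a['pose'].round(3),b['pose'].round(3),b['mtx'])
s=read_state();print({k:np.round(v,3) for k,v in s.items()})
E
```

```text
pics
[[-0.496  0.515 -0.699  1.161]
 [ 0.868  0.311 -0.387  0.427]
 [ 0.018 -0.799 -0.601  0.619]
 [ 0.     0.     0.     1.   ]] [[-1.000e-03 -9.920e-01  1.230e-01  4.400e-01]
 [-1.000e+00 -1.000e-03 -1.700e-02  1.220e-01]
 [ 1.800e-02 -1.230e-01 -9.920e-01  1.197e+00]
 [ 0.000e+00  0.000e+00  0.000e+00  1.000e+00]] [[481.93741831   0.         319.39780953]
 [  0.         481.93741831 197.65914236]
 [  0.           0.           1.        ]]
{'time_s': np.float64(0.1), 'joint_positions': array([ 5.7668e+01,  3.0274e+01,  8.2150e+01, -1.0000e-03,  6.7690e+01,
       -1.0227e+01]), 'qvel': array([ 0.005, -0.107, -0.048, -0.008,  0.063, -0.114]), 'tau': array([  0.   , -44.098, -17.715,   0.064,   0.053,  -0.   ]), 'position': array([0.235, 0.579, 0.23 ]), 'tcp_rot': array([[-0.926,  0.376, -0.001],
       [ 0.376,  0.926, -0.002],
       [ 0.   , -0.002, -1.   ]]), 'force': array([ 0.872, -0.421, -0.102]), 'moment': array([ 0.039, -0.007,  0.001]), 'grasp_force': np.float64(0.0), 'opening': np.float64(0.996)}
```

View pics/s0.png

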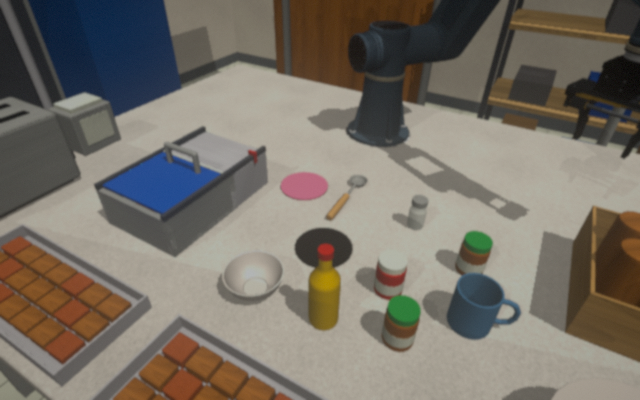

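View pics/t0.png

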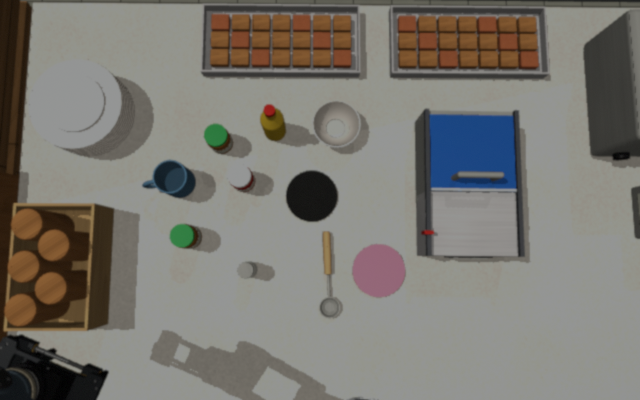

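Top view: green caps at (217,136) and (182,236), red relish with a white cap at (241,178), black mat at (312,196), pink mat at (379,270). The well runs over columns 420–522 and rows 110–257, with the red clip at (428,232) and the handle at (480,175). The scene view agrees: green caps at (480,241) and (404,308).

```bash
cat > m.py <<'E'
from h import *
c=load('t0'); s=load('s0')
def hsv(c): return cv2.cvtColor(c['color'],cv2.COLOR_RGB2HSV)
def blobs(c,lo,hi,amin):
    m=cv2.inRange(hsv(c),lo,hi); n,l,st,ce=cv2.connectedComponentsWithStats(m)
    return [(ce[i].round(1),st[i].tolist()) for i in range(1,n) if st[i][4]>amin],l
for nm,f in(('top',c),('scene',s)):
    for b in blobs(f,(50,110,40),(80,255,255),40)[0]: print(nm,'green',b,ray(f,*b[0],.085).round(4))
    for lo in((0,170,100),(174,170,100)):
        for b in blobs(f,lo,(5 if lo[0]==0 else 180,255,255),8)[0]: print(nm,'red',b,ray(f,*b[0],.119).round(4))
    for b in blobs(f,(105,190,60),(118,255,255),500)[0]: print(nm,'blue',b)
m=cv2.inRange(c['color'],(0,0,0),(35,35,35)); n,l,st,ce=cv2.connectedComponentsWithStats(m)
for i in range(1,n):
    if st[i][4]>100: print('dark',ce[i].round(1),st[i],ray(c,*ce[i],.006).round(4))
E
python3 m.py; python3 - <<'E'
from h import *
c=load('t0'); a=c['color'][95:270,400:540]; s=load('s0')['color'][120:255,90:275]
cv2.imwrite('pics/crop1.png',np.hstack([cv2.resize(a,None,fx=2.8,fy=2.8,interpolation=2)[:,:,::-1],cv2.resize(s,(400,490),interpolation=2)[:,:,::-1]]))
a=c['color'][110:260,160:260];print()
E
```

```text
top green (array([215.5, 135.3]), [205, 125, 23, 22, 395]) [0.7256 0.3471 0.085 ]
top green (array([182. , 235.4]), [171, 225, 23, 22, 424]) [0.4904 0.4175 0.085 ]
top red (array([269., 110.]), [264, 105, 11, 11, 87]) [0.777 0.219 0.119]
top red (array([427.9, 231.9]), [424, 230, 9, 4, 26]) [ 0.4967 -0.1404  0.119 ]
top blue (array([471.7, 149.2]), [430, 116, 86, 71, 5365])
scene green (array([478.5, 241.4]), [465, 232, 27, 21, 389]) [0.4933 0.421  0.085 ]
scene green (array([403.8, 309.9]), [388, 296, 32, 30, 710]) [0.7287 0.3501 0.085 ]
scene red (array([325.5, 249.7]), [318, 244, 16, 13, 144]) [0.7021 0.1859 0.119 ]
scene blue (array([103. ,  23.9]), [69, 0, 79, 59, 2681])
scene blue (array([164.9, 190.6]), [137, 170, 59, 40, 1015])
dark [ 6.6 62.5] [  0   0  17 146 361] [0.934  0.8989 0.006 ]
dark [620.9 154.9] [612 151  18   9 126] [ 0.6986 -0.667   0.006 ]
dark [311.3 195.8] [ 287  172   50   49 1891] [0.5925 0.1212 0.006 ]
dark [ 46.8 377.2] [   0  336  107   64 3763] [0.1601 0.7443 0.006 ]
```

View pics/crop1.png

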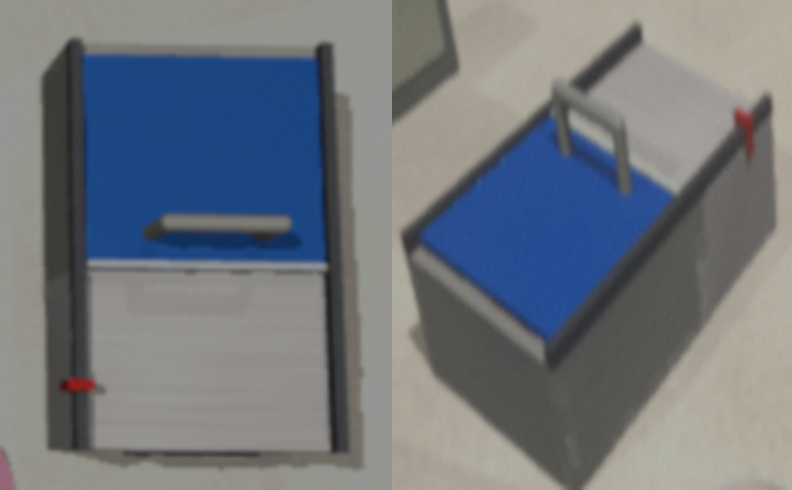

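```bash
cat > w.py <<'E'
from h import *
c=load('t0'); g=cv2.cvtColor(c['color'],cv2.COLOR_RGB2GRAY).astype(float)
P={}
for nm,lo,hi in(('L',422,436),('R',512,527)):
    pts=[]
    for v in list(range(118,226,4))+list(range(238,250,4)):
        cols=np.arange(lo,hi); w=np.clip(85-g[v,lo:hi],0,None)
        if nm=='L': cols=np.arange(426,436); w=np.clip(75-g[v,426:436],0,None)*0+np.clip(75-g[v,426:436],0,None)
        if w.sum()>0: pts.append(ray(c,(cols*w).sum()/w.sum(),v,.114))
    pts=np.array(pts); k=np.polyfit(pts[:,0],pts[:,1],1); r=pts[:,1]-np.polyval(k,pts[:,0])
    print(nm,'yaw',np.degrees(np.arctan(k[0])),'y at x=.5',np.polyval(k,.5),'rms',r.std())
def sub(u,v): return 400+u/2.8,95+v/2.8
for nm,(u,v),z in(('Lfront',(82,450),.114),('Rfront',(341,451),.114),('Lback',(75,42),.114),('Rback',(324,44),.114),('clip',(78,385),.124),
  ('hL',(163,223),.164),('hR',(290,224),.164),('edgeL',(88,266),.110),('edgeR',(327,266),.110),('deckfrontL',(92,450),.1),('deckfrontR',(330,452),.1)):
    print(nm,ray(c,*sub(u,v),z).round(4))
m=cv2.inRange(c['color'],(150,0,0),(255,60,60)); 
for u,v,z,n in((241,176,.085,'relish'),(248,269,.08,'salt'),(336,125,.05,'bowl'),(269,110,.18,'sauce'),(327,233,.01,'spoonh'),(331,308,.005,'spoonbowl'),(173,178,.09,'mug')): print(n,ray(c,u,v,z).round(3))
E
python3 w.py
```

```text
L yaw -3.312728753390451 y at x=.5 -0.14020861693547376 rms 0.0013324662844725833
R yaw -0.23506896596783858 y at x=.5 -0.3496534229925548 rms 0.0010680583573180666
Lfront [ 0.4437 -0.1432  0.114 ]
Rfront [ 0.4428 -0.3519  0.114 ]
Lback [ 0.7803 -0.1471  0.114 ]
Rback [ 0.7796 -0.3555  0.114 ]
clip [ 0.4951 -0.139   0.124 ]
hL [ 0.6193 -0.1995  0.164 ]
hR [ 0.6188 -0.2992  0.164 ]
edgeL [ 0.5929 -0.1534  0.11  ]
edgeR [ 0.5933 -0.3501  0.11  ]
deckfrontL [ 0.4437 -0.1547  0.1   ]
deckfrontR [ 0.442 -0.349  0.1  ]
relish [0.629 0.285 0.085]
salt [0.414 0.266 0.08 ]
bowl [0.762 0.061 0.05 ]
sauce [0.758 0.213 0.18 ]
spoonh [0.5   0.083 0.01 ]
spoonbowl [0.318 0.073 0.005]
mug [0.623 0.441 0.09 ]
```

Candidates for the jar in the top view are the green caps at (182,236) and (217,136), plus the relish jar's white cap at (241,178). The green caps lie 0.644 m and 0.804 m from the base, so I choose (182,236) at about (0.491, 0.419). I'll move above it and check with the wrist camera.

step_arm:
  targets:
    - [1,0.25,-0.16,0,0.03]
    - [1,0.5,-0.32,0,0.06]
    - [1,0.75,-0.48,0,0.09]
    - [1,1,-0.64,0,0.12]
    - [1,1,-0.64,0,0.12]
    - [1,1,-0.64,0,0.12]
    - [1,1,-0.64,0,0.12]
    - [1,1,-0.64,0,0.12]
    - [1,1,-0.64,0,0.12]

```text
time_s: 1.0
position: [0.4839, 0.4192, 0.23]
tcp_rot: [[-1.0, 0.008, -0.002], [0.008, 1.0, -0.0], [0.002, -0.0, -1.0]]
force: [0.8, 0.2, -0.4]
opening: 1.002
grasp_force: 0.0
```

```bash
python3 - <<'E'
from h import *
w=snap('wrist','w1'); s=read_state(); print(s['position'],s['tcp_rot'].round(3).tolist(),s['joint_positions'],w['pose'].round(3).tolist())
h=cv2.cvtColor(w['color'],cv2.COLOR_RGB2HSV); m=cv2.inRange(h,(50,110,40),(80,255,255)); n,l,st,ce=cv2.connectedComponentsWithStats(m)
for i in range(1,n):
    if st[i][4]>150: print(ce[i],st[i],ray(w,*ce[i],.085),ray(w,st[i][0]+st[i][2]/2,st[i][1]+st[i][3]/2,.085))
E
```

```text
[0.48364486 0.41963763 0.23019019] [[-1.0, 0.007, -0.001], [0.007, 1.0, -0.0], [0.001, -0.0, -1.0]] [ 3.09537173e+01  3.14817071e+01  7.97133602e+01  2.34492106e-02
  6.88850489e+01 -5.86316259e+01] [[0.008, 0.966, 0.26, 0.412], [1.0, -0.007, -0.004, 0.42], [-0.002, 0.26, -0.966, 0.384], [0.0, 0.0, 0.0, 1.0]]
[320.39598997 195.58496241] [ 296  171   50   50 1995] [0.48589412 0.4190138  0.085     ] [0.4863512  0.41964917 0.085     ]
```

View pics/w1.png

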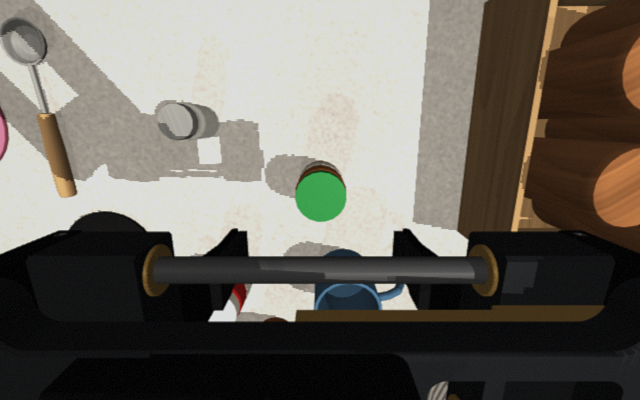

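The crop shows the chosen jar, green cap at (320,195) with its amber body below, sitting centred ahead of the jaws. The relish and the mug are at the bottom edge, clear of the path. I'll descend, grip at 57 mm height and lift.

step_arm:
  targets:
    - [1,0.016,0,-0.15,0]
    - [1,0.016,0,-0.3,0]
    - [1,0.016,0,-0.45,0]
    - [1,0.016,0,-0.6,0]
    - [1,0.016,0,-0.696,0]
    - [1,0.016,0,-0.696,0]
    - [1,0.016,0,-0.696,0]
    - [-1,0.016,0,-0.696,0]
    - [-1,0.016,0,-0.696,0]
    - [-1,0.016,0,-0.696,0]
    - [-1,0.016,0,-0.696,0]
    - [-1,0.016,0,-0.696,0]
    - [-1,0.016,0,-0.696,0]
    - [-1,0.016,0,-0.696,0]

```text
time_s: 2.45
position: [0.4895, 0.4193, 0.0572]
tcp_rot: [[-1.0, 0.009, 0.001], [0.009, 1.0, 0.001], [-0.001, 0.001, -1.0]]
force: [-0.5, -0.2, 5.6]
opening: 0.657
grasp_force: 30.0
```

step_arm:
  targets:
    - [-1,0,0,0.15,0]
    - [-1,0,0,0.3,0]
    - [-1,0,0,0.45,0]
    - [-1,0,0,0.6,0]
    - [-1,0,0,0.7,0]
    - [-1,0,-0.14,0.7,0]
    - [-1,0,-0.28,0.7,0]
    - [-1,0,-0.42,0.7,0]
    - [-1,0,-0.56,0.7,0]
    - [-1,0,-0.7,0.7,0]
    - [-1,0,-0.84,0.7,0]
    - [-1,0,-1,0.7,0]

```text
time_s: 3.65
position: [0.4883, 0.1678, 0.2307]
tcp_rot: [[-1.0, 0.008, -0.002], [0.008, 1.0, -0.0], [0.002, -0.0, -1.0]]
force: [2.0, 0.2, -2.3]
opening: 0.658
grasp_force: 30.0
```

step_arm:
  targets:
    - [-1,-0.05,-0.15,0,0]
    - [-1,-0.1,-0.3,0,0]
    - [-1,-0.14,-0.45,0,0]
    - [-1,-0.18,-0.6,0,0]
    - [-1,-0.22,-0.75,0,0]
    - [-1,-0.26,-0.9,0,0]
    - [-1,-0.3,-1,0,0]
    - [-1,-0.3,-1,0,0]

```text
time_s: 4.45
position: [0.4129, -0.0835, 0.231]
tcp_rot: [[-1.0, 0.013, -0.002], [0.013, 1.0, -0.001], [0.002, -0.001, -1.0]]
force: [0.1, 0.1, -2.5]
opening: 0.656
grasp_force: 30.0
```

step_arm:
  targets:
    - [-1,0,-0.15,0,0]
    - [-1,0,-0.3,0,0]
    - [-1,0,-0.45,0,0]
    - [-1,0,-0.6,0,0]
    - [-1,0,-0.668,0,-0.007]
    - [-1,0,-0.668,0,-0.007]
    - [-1,0,-0.668,0,-0.007]
    - [-1,0,-0.668,0,-0.007]

```text
time_s: 5.25
position: [0.4137, -0.2458, 0.2311]
tcp_rot: [[-1.0, 0.029, -0.001], [0.029, 1.0, 0.002], [0.001, 0.002, -1.0]]
force: [-0.0, 0.3, -2.7]
opening: 0.653
grasp_force: 30.0
```

```bash
python3 - <<'E'
from h import *
s=read_state(); print(s['time_s'],s['position'],s['joint_positions'].round(1),s['force'].round(1))
a=snap('wrist','w2')['color']; b=snap('scene','s2')['color']
cv2.imwrite('pics/v2.png',cv2.resize(np.vstack([a[:,:,::-1],b[:,:,::-1]]),(480,600)))
E
```

```text
5.25 [ 0.41365244 -0.24578107  0.23113764] [ -44.1   19.2  102.1    0.    58.9 -132.4] [-0.   0.3 -2.7]
```

View pics/v2.png

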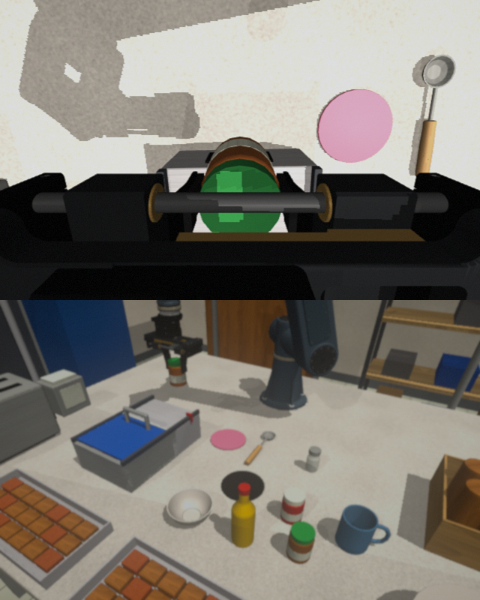

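View: the jar is held upright in the jaws in front of the deck, with its cap seen at (240,195) in the wrist half. The scene half shows it hanging before the deck edge. Only yaw is commandable, so I'll tip the jar by pivoting it in the grip against the fixed deck edge.

step_arm:
  targets:
    - [-1,-0.12,0,-0.1,0.006]
    - [-1,-0.12,0,-0.25,0.006]
    - [-1,-0.12,0,-0.4,0.006]
    - [-1,-0.12,0,-0.4,0.006]
    - [-1,-0.06,0,-0.4,0.006]
    - [-1,0,0,-0.4,0.006]
    - [-1,0.04,0,-0.4,0.006]
    - [-1,0.08,0,-0.4,0.006]
    - [-1,0.12,0,-0.4,0.006]

```text
time_s: 6.25
position: [0.4417, -0.2471, 0.1346]
tcp_rot: [[-1.0, 0.008, -0.006], [0.008, 1.0, 0.0], [0.006, 0.0, -1.0]]
force: [-7.7, -0.4, 12.8]
opening: 0.653
grasp_force: 30.0
```

```bash
cat > look.py <<'E'
from h import *
import sys
s=read_state(); print(s['time_s'],s['position'].round(4),s['joint_positions'].round(1),s['force'].round(1),s['moment'].round(2),s['opening'])
w=snap('wrist',sys.argv[1]+'w');c=snap('scene',sys.argv[1]+'s')
h=cv2.cvtColor(c['color'],cv2.COLOR_RGB2HSV)[60:200,100:320]
m=cv2.inRange(h,(50,110,30),(80,255,255));n,l,st,ce=cv2.connectedComponentsWithStats(m)
print('scene green',[(ce[i].round(1)+[100,60],st[i][4]) for i in range(1,n) if st[i][4]>15])
p=s['position'];q=proj(c,p); print('tcp px',q.round(1))
x,y=int(q[0]),int(q[1]); x=min(max(x,60),580);y=max(y,50)
a=c['color'][y-50:y+50,x-60:x+60]
b=cv2.resize(w['color'],(480,300))
cv2.imwrite('pics/'+sys.argv[1]+'.png',np.vstack([cv2.resize(a,(360,300),interpolation=2),b[:,60:420]])[:,:,::-1])
E
python3 look.py v3
```

```text
6.25 [ 0.4417 -0.2471  0.1346] [ -41.8   29.7  104.    -0.3   46.6 -131.1] [-7.7 -0.4 12.8] [0.06 1.6  0.01] 0.6525567546172647
scene green [(array([227.2, 123.1]), np.int32(253))]
tcp px [231.6 128.7]
```

View pics/v3.png

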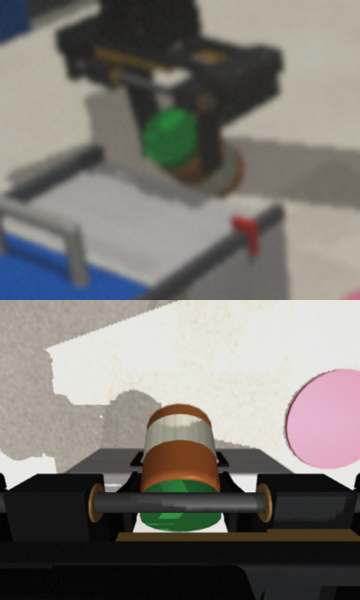

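The jar is tipped about 60–70°, with its cap face towards the scene camera at (170,135) in the crop. The base is swung towards the robot and still firmly held. I'll continue over the deck until it lies flat.

step_arm:
  targets:
    - [-1,0.05,0,0,0]
    - [-1,0.1,0,0,0]
    - [-1,0.15,0,0,0]
    - [-1,0.2,0,0,0]
    - [-1,0.25,0,0,0]
    - [-1,0.25,0,-0.004,0]
    - [-1,0.25,0,-0.004,0]

```text
time_s: 7.05
position: [0.5096, -0.2489, 0.1314]
tcp_rot: [[-1.0, 0.012, 0.006], [0.012, 1.0, -0.003], [-0.006, -0.003, -1.0]]
force: [2.7, 0.1, 3.9]
opening: 0.652
grasp_force: 30.0
```

```bash
cat > jar.py <<'E'
# jar in the wrist view: extent of cap (green) and base end, cast on the tcp-height plane
from h import *
import sys
s=read_state(); print(s['time_s'],s['position'].round(4),s['joint_positions'].round(1),s['force'].round(1),s['opening'].round(3))
w=snap('wrist',sys.argv[1]+'w'); snap('scene',sys.argv[1]+'s'); z=s['position'][2]
h=cv2.cvtColor(w['color'],cv2.COLOR_RGB2HSV)
for nm,lo,hi in(('green',(45,100,30),(85,255,255)),('amber',(5,140,60),(18,255,255))):
    m=cv2.inRange(h,lo,hi); m[:,:200]=0; m[:,440:]=0; n,l,st,ce=cv2.connectedComponentsWithStats(m)
    for i in range(1,n):
        if st[i][4]>200 and st[i][1]<330:
            x,y,ww,hh,a=st[i]; u=x+ww/2
            print(nm,st[i].tolist(),'near end',ray(w,u,y,z).round(3),'far end',ray(w,u,y+hh,z).round(3))
print('tcp px',proj(w,s['position']).round(0))
E
python3 jar.py j4
```

```text
Traceback (most recent call last):
  File "jar.py", line 4, in <module>
    s=read_state(); print(s['time_s'],s['position'].round(4),s['joint_positions'].round(1),s['force'].round(1),s['opening'].round(3))
                                                                                                               ^^^^^^^^^^^^^^^^^^
AttributeError: 'float' object has no attribute 'round'
```

```bash
sed -i "s/s\['opening'\].round(3)/s['opening']/" jar.py; python3 jar.py j4
```

```text
7.05 [ 0.5096 -0.2489  0.1314] [-3.740e+01  3.340e+01  9.590e+01  1.000e-01  5.030e+01 -1.267e+02] [2.7 0.1 3.9] 0.652496374135918
green [272, 283, 97, 27, 2264] near end [ 0.529 -0.249  0.131] far end [ 0.548 -0.249  0.131]
amber [264, 128, 110, 33, 3301] near end [ 0.44  -0.249  0.131] far end [ 0.457 -0.249  0.131]
amber [267, 214, 107, 43, 4075] near end [ 0.486 -0.249  0.131] far end [ 0.512 -0.249  0.131]
amber [255, 310, 180, 11, 1087] near end [ 0.548 -0.235  0.131] far end [ 0.556 -0.234  0.131]
tcp px [321. 253.]
```

step_arm:
  targets:
    - [0.6,0,0,0,0]
    - [0.6,0,0,0,0]
    - [0.6,0,0,0,0]
    - [0.6,-0.05,0,-0.004,0]
    - [0.6,-0.1,0,-0.004,0]
    - [0.6,-0.108,0,-0.004,0]
    - [0.6,-0.108,0,-0.004,0]
    - [-1,-0.108,0,-0.004,0]
    - [-1,-0.108,0,-0.004,0]
    - [-1,-0.108,0,-0.004,0]
    - [-1,-0.108,0,-0.004,0]
    - [-1,-0.108,0,-0.004,0]

```text
time_s: 8.35
position: [0.4801, -0.2482, 0.1297]
tcp_rot: [[-1.0, 0.012, 0.001], [0.012, 1.0, -0.001], [-0.001, -0.001, -1.0]]
force: [-0.4, -1.1, 1.2]
opening: 0.655
grasp_force: 29.9
```

```bash
python3 jar.py j5
```

```text
8.35 [ 0.4801 -0.2482  0.1297] [ -39.2   32.    99.6   -0.    48.3 -128.5] [-0.4 -1.1  1.2] 0.6545027884989431
amber [266, 180, 106, 51, 4468] near end [ 0.437 -0.249  0.13 ] far end [ 0.467 -0.249  0.13 ]
amber [423, 245, 17, 51, 263] near end [ 0.476 -0.185  0.13 ] far end [ 0.509 -0.182  0.13 ]
amber [239, 284, 201, 37, 3770] near end [ 0.5   -0.237  0.13 ] far end [ 0.526 -0.237  0.13 ]
tcp px [321. 253.]
```

step_arm:
  targets:
    - [-1,0,0,0.14,0]
    - [-1,-0.1,0,0.28,-0.04]
    - [-1,-0.2,0,0.32,-0.08]
    - [-1,-0.252,0,0.32,-0.13]
    - [-1,-0.252,0,0.32,-0.18]
    - [-1,-0.252,0,0.32,-0.23]
    - [-1,-0.252,0,0.32,-0.28]
    - [-1,-0.252,0,0.32,-0.33]
    - [-1,-0.252,0,0.32,-0.38]
    - [-1,-0.252,0,0.32,-0.42]
    - [-1,-0.252,0,0.32,-0.46]
    - [-1,-0.252,0,0.32,-0.5]
    - [-1,-0.252,0,0.32,-0.5]
    - [-1,-0.252,0,0.32,-0.5]

```text
time_s: 9.85
position: [0.4163, -0.2475, 0.2092]
tcp_rot: [[0.009, 1.0, -0.001], [1.0, -0.009, 0.001], [0.001, -0.001, -1.0]]
force: [1.0, 0.2, -1.8]
opening: 0.657
grasp_force: 29.9
```

step_arm:
  targets:
    - [-1,0,0,0,-0.045]
    - [-1,0,0,0,-0.09]
    - [-1,0,0,0,-0.135]
    - [-1,0,0,0,-0.18]
    - [-1,0,0,0,-0.225]
    - [-1,0,0,0,-0.27]
    - [-1,0,0,0,-0.315]
    - [-1,0,0,0,-0.36]
    - [-1,0,0,0,-0.405]
    - [-1,0,0,0,-0.45]
    - [-1,0,0,0,-0.5]
    - [-1,0,0,0,-0.5]
    - [-1,0,0,0,-0.5]

```text
time_s: 11.15
position: [0.4165, -0.2478, 0.2094]
tcp_rot: [[1.0, -0.008, -0.0], [-0.008, -1.0, 0.0], [-0.0, -0.0, -1.0]]
force: [-0.0, -0.0, -2.1]
opening: 0.658
grasp_force: 29.9
```

```bash
python3 look.py v6; cp pics/v6.png pics/v6b.png
```

```text
11.15 [ 0.4165 -0.2478  0.2094] [-44.   21.2 103.1   0.   55.6  46.5] [-0.  -0.  -2.1] [-0.05  0.15 -0.01] 0.6579435544251139
scene green []
tcp px [234.3  98.7]
```

View pics/v6.png

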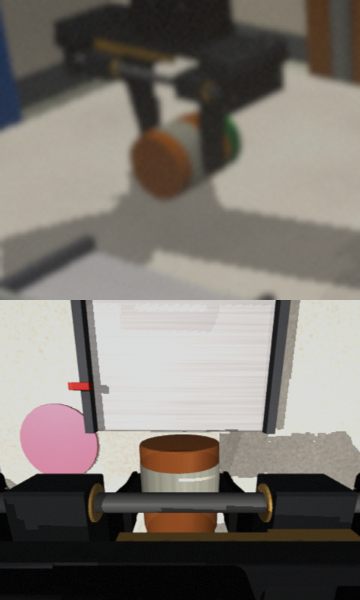

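The jar is held horizontally, base towards the well and green cap towards the robot. The wrist half also shows the deck's front edge (row 430) and the clip at (80,386).

```bash
python3 - <<'E'
from h import *
w=load('v6w'); g=cv2.cvtColor(w['color'],cv2.COLOR_RGB2GRAY).astype(float)
h=cv2.cvtColor(w['color'],cv2.COLOR_RGB2HSV)
m=cv2.inRange(h,(0,150,90),(8,255,255)); m[:,:150]=0;m[:,230:]=0
n,l,st,ce=cv2.connectedComponentsWithStats(m)
for i in range(1,n):
    if st[i][4]>20:
        x,y,ww,hh,a=st[i]; print('clip',st[i],'top edge centre',ray(w,*ce[i],.124).round(4),ray(w,x+ww/2,y,.124),ray(w,x+ww/2,y+hh,.114))
for u in (230,260,380,410): # deck front edge: strongest row gradient
    col=g[150:200,u-3:u+4].mean(1); d=np.diff(col); k=np.argmin(d); print(u,k+150.5,d[k].round(1),ray(w,u,k+151,.1).round(4))
# rails: column of centre of dark strip in rows
for side,lo,hi in(('L',150,235),('R',405,470)):
    P=[]
    for v in list(range(5,100,6))+list(range(132,165,6)):
        idx=np.where(g[v,lo:hi]<70)[0]
        if len(idx)>3: P.append(ray(w,lo+np.median(idx),v,.114))
    P=np.array(P); k=np.polyfit(P[:,0],P[:,1],1); print(side,np.degrees(np.arctan(k[0])),np.polyval(k,.5),(P[:,1]-np.polyval(k,P[:,0])).std())
E
```

```text
clip [171 110  29  10 275] top edge centre [ 0.4941 -0.1428  0.124 ] [ 0.49744924 -0.1435724   0.124     ] [ 0.49005022 -0.1381778   0.114     ]
230 172.5 -39.1 [ 0.4435 -0.1666  0.1   ]
260 172.5 -38.3 [ 0.4432 -0.1939  0.1   ]
380 177.5 -63.7 [ 0.4377 -0.3036  0.1   ]
410 173.5 -32.9 [ 0.4412 -0.3308  0.1   ]
L -0.5840340459786071 -0.1515304453020623 0.00018232251572013314
R -1.822593965063727 -0.34710815844839243 0.0008842211436650622
```

step_arm:
  targets:
    - [-1,0,0,-0.16,0]
    - [-1,0,0,-0.29,0]
    - [-1,0,0,-0.32,0]
    - [-1,0,0,-0.35,0]
    - [-1,0,0,-0.38,0]
    - [-1,-0.006,0,-0.41,0]
    - [-1,-0.012,0,-0.44,0]
    - [-1,-0.018,0,-0.47,0]
    - [-1,-0.02,0,-0.5,0]
    - [-1,-0.02,0,-0.52,0]
    - [-1,-0.02,0,-0.52,0]

```text
time_s: 12.35
position: [0.4094, -0.247, 0.0799]
tcp_rot: [[1.0, -0.009, -0.005], [-0.009, -1.0, 0.002], [-0.005, -0.002, -1.0]]
force: [-7.3, -1.2, -1.8]
opening: 0.658
grasp_force: 30.0
```

```bash
python3 look.py v7
```

```text
12.35 [ 0.4094 -0.247   0.0799] [-44.5  34.  110.   -0.2  36.3  46.2] [-7.3 -1.2 -1.8] [-0.22  1.22 -0.06] 0.6583021074711878
scene green []
tcp px [241.4 141.9]
```

View pics/v7.png

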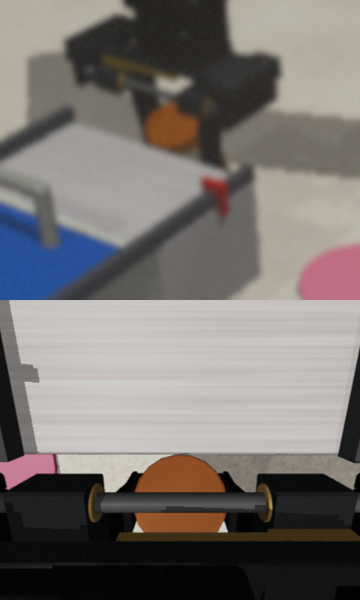

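The jar is fully inverted: the wrist half shows its round amber underside at (180,495), facing up, so the cap points down. Now I'll raise it and tip it back over the deck edge.

step_arm:
  targets:
    - [-1,-0.04,0,0.05,0]
    - [-1,-0.04,0,0.21,0]
    - [-1,-0.04,0,0.21,0]
    - [-1,0,0,0.21,0]
    - [-1,0.04,0,0.21,0]
    - [-1,0.08,0,0.21,0]
    - [-1,0.12,0,0.21,0]
    - [-1,0.16,0,0.21,0]
    - [-1,0.2,0,0.21,0]
    - [-1,0.25,0,0.21,0]
    - [-1,0.3,0,0.21,0]
    - [-1,0.34,0,0.206,0]
    - [-1,0.34,0,0.206,0]
    - [-1,0.34,0,0.206,0]

```text
time_s: 13.85
position: [0.4976, -0.2478, 0.1309]
tcp_rot: [[1.0, -0.012, 0.001], [-0.012, -1.0, -0.0], [0.001, 0.0, -1.0]]
force: [-0.3, 0.5, -0.1]
opening: 0.651
grasp_force: 30.1
```

```bash
python3 jar.py j8; python3 - <<'E'
from h import *
w=load('j8w'); z=.158
# profile of hue classes along the column through the jar
h=cv2.cvtColor(w['color'],cv2.COLOR_RGB2HSV)
for v in range(60,340,8): print(v,h[v,315:326].mean(0).round(0).astype(int).tolist(),ray(w,320,v,z)[0].round(4),end=' | ')
c=load('j8s'); m=cv2.inRange(cv2.cvtColor(c['color'],cv2.COLOR_RGB2HSV),(45,80,30),(85,255,255)); print(cv2.connectedComponentsWithStats(m)[2:])
E
```

```text
13.85 [ 0.4976 -0.2478  0.1309] [-38.   32.8  97.4   0.1  49.8  52.6] [-0.3  0.5 -0.1] 0.6510580750692951
amber [262, 219, 117, 37, 3148] near end [ 0.516 -0.249  0.131] far end [ 0.494 -0.249  0.131]
amber [249, 284, 130, 37, 3332] near end [ 0.476 -0.244  0.131] far end [ 0.45  -0.244  0.131]
tcp px [319. 250.]
60 [109, 185, 207] 0.592 | 68 [109, 184, 207] 0.589 | 76 [60, 1, 229] 0.5861 | 84 [28, 3, 200] 0.583 | 92 [17, 4, 228] 0.58 | 100 [22, 3, 228] 0.5769 | 108 [44, 1, 229] 0.5738 | 116 [80, 1, 229] 0.5706 | 124 [35, 1, 229] 0.5673 | 132 [55, 1, 229] 0.5641 | 140 [20, 1, 229] 0.5607 | 148 [18, 2, 228] 0.5574 | 156 [59, 1, 229] 0.554 | 164 [80, 1, 229] 0.5505 | 172 [57, 1, 229] 0.547 | 180 [89, 1, 229] 0.5434 | 188 [95, 1, 229] 0.5398 | 196 [8, 10, 149] 0.5362 | 204 [10, 12, 150] 0.5324 | 212 [10, 11, 149] 0.5287 | 220 [11, 187, 100] 0.5248 | 228 [11, 190, 104] 0.521 | 236 [11, 193, 101] 0.517 | 244 [11, 191, 102] 0.513 | 252 [11, 194, 103] 0.5089 | 260 [52, 8, 52] 0.5048 | 268 [51, 8, 88] 0.5006 | 276 [21, 5, 97] 0.4963 | 284 [11, 186, 99] 0.492 | 292 [12, 190, 105] 0.4876 | 300 [11, 191, 104] 0.4831 | 308 [11, 193, 105] 0.4786 | 316 [18, 158, 73] 0.474 | 324 [78, 44, 13] 0.4693 | 332 [90, 41, 13] 0.4645 | (array([[     0,      0,    640,    400, 255181],
       [   239,    125,      4,     12,     33],
       [   388,    295,     32,     31,    786]], dtype=int32), array([[319.25181342, 199.16786124],
       [240.57575758, 130.15151515],
       [403.38931298, 310.24300254]]))
```

step_arm:
  targets:
    - [0.6,0,0,0,0]
    - [0.6,0,0,0,0]
    - [0.6,0,0,0,0]
    - [0.6,-0.04,0,-0.006,0]
    - [0.6,-0.08,0,-0.006,0]
    - [0.6,-0.08,0,-0.006,0]
    - [0.6,-0.08,0,-0.006,0]
    - [-1,-0.08,0,-0.006,0]
    - [-1,-0.08,0,-0.006,0]
    - [-1,-0.08,0,-0.006,0]
    - [-1,-0.08,0,-0.006,0]
    - [-1,-0.08,0,-0.006,0]

```text
time_s: 15.15
position: [0.477, -0.2483, 0.1297]
tcp_rot: [[1.0, -0.012, 0.001], [-0.012, -1.0, -0.001], [0.001, 0.001, -1.0]]
force: [-0.0, -1.8, -0.1]
opening: 0.654
grasp_force: 30.0
```

```bash
python3 jar.py j9; python3 - <<'E'
from h import *
w=load('j9w'); h=cv2.cvtColor(w['color'],cv2.COLOR_RGB2HSV)
for v in range(130,320,6): print(v,h[v,315:326].mean(0).round(0).astype(int).tolist(),ray(w,320,v,.158)[0].round(3),end=' | ')
E
```

```text
15.15 [ 0.477  -0.2483  0.1297] [-39.4  31.9 100.   -0.   48.1  51.3] [-0.  -1.8 -0.1] 0.6536575706300862
amber [267, 173, 106, 49, 4522] near end [ 0.521 -0.249  0.13 ] far end [ 0.494 -0.249  0.13 ]
amber [200, 245, 18, 51, 274] near end [ 0.481 -0.186  0.13 ] far end [ 0.448 -0.182  0.13 ]
amber [266, 284, 109, 37, 2875] near end [ 0.455 -0.249  0.13 ] far end [ 0.43  -0.248  0.13 ]
tcp px [319. 250.]
130 [86, 1, 228] 0.544 | 136 [93, 1, 228] 0.542 | 142 [68, 1, 228] 0.539 | 148 [75, 1, 228] 0.537 | 154 [57, 1, 228] 0.534 | 160 [68, 1, 228] 0.532 | 166 [86, 1, 228] 0.529 | 172 [12, 42, 139] 0.527 | 178 [12, 187, 64] 0.524 | 184 [12, 190, 64] 0.521 | 190 [12, 184, 66] 0.519 | 196 [12, 190, 159] 0.516 | 202 [12, 189, 159] 0.513 | 208 [12, 191, 159] 0.51 | 214 [12, 189, 160] 0.507 | 220 [12, 196, 159] 0.505 | 226 [27, 27, 184] 0.502 | 232 [27, 27, 184] 0.499 | 238 [28, 28, 183] 0.496 | 244 [28, 21, 189] 0.493 | 250 [28, 27, 184] 0.49 | 256 [29, 27, 91] 0.487 | 262 [59, 4, 63] 0.484 | 268 [63, 8, 88] 0.481 | 274 [18, 8, 105] 0.477 | 280 [47, 6, 49] 0.474 | 286 [12, 194, 150] 0.471 | 292 [12, 195, 149] 0.468 | 298 [12, 195, 148] 0.464 | 304 [12, 197, 147] 0.461 | 310 [16, 168, 82] 0.458 | 316 [19, 158, 71] 0.454 |
```

step_arm:
  targets:
    - [-1,0,0,0.14,0]
    - [-1,-0.1,0,0.28,0.04]
    - [-1,-0.2,0,0.32,0.08]
    - [-1,-0.236,0,0.32,0.13]
    - [-1,-0.236,0,0.32,0.18]
    - [-1,-0.236,0,0.32,0.23]
    - [-1,-0.236,0,0.32,0.28]
    - [-1,-0.236,0,0.32,0.33]
    - [-1,-0.236,0,0.32,0.38]
    - [-1,-0.236,0,0.32,0.42]
    - [-1,-0.236,0,0.32,0.46]
    - [-1,-0.236,0,0.32,0.5]
    - [-1,-0.236,0,0.32,0.5]
    - [-1,-0.236,0,0.32,0.5]

```text
time_s: 16.65
position: [0.4173, -0.2474, 0.2092]
tcp_rot: [[0.015, 1.0, -0.001], [1.0, -0.015, 0.001], [0.001, -0.001, -1.0]]
force: [1.4, 0.3, -2.2]
opening: 0.657
grasp_force: 30.0
```

step_arm:
  targets:
    - [-1,0,0,0,0.045]
    - [-1,0,0,0,0.09]
    - [-1,0,0,0,0.135]
    - [-1,0,0,0,0.18]
    - [-1,0,0,0,0.225]
    - [-1,0,0,0,0.27]
    - [-1,0,0,0,0.315]
    - [-1,0,0,0,0.36]
    - [-1,0,0,0,0.405]
    - [-1,0,0,0,0.45]
    - [-1,0,0,0,0.5]
    - [-1,0,0,0,0.5]
    - [-1,0,0,0,0.5]

```text
time_s: 17.95
position: [0.4175, -0.2478, 0.2094]
tcp_rot: [[-1.0, 0.016, -0.0], [0.016, 1.0, 0.0], [0.0, 0.0, -1.0]]
force: [-0.5, 0.1, -2.0]
opening: 0.657
grasp_force: 30.0
```

step_arm:
  targets:
    - [-1,0.008,0,-0.16,0]
    - [-1,0.008,0,-0.29,0]
    - [-1,0.008,0,-0.32,0]
    - [-1,0.004,0,-0.35,0]
    - [-1,-0.002,0,-0.38,0]
    - [-1,-0.008,0,-0.41,0]
    - [-1,-0.014,0,-0.44,0]
    - [-1,-0.02,0,-0.47,0]
    - [-1,-0.024,0,-0.5,0]
    - [-1,-0.024,0,-0.52,0]
    - [-1,-0.024,0,-0.52,0]

```text
time_s: 19.05
position: [0.4117, -0.2476, 0.0804]
tcp_rot: [[-1.0, 0.014, 0.0], [0.014, 1.0, 0.001], [0.0, 0.001, -1.0]]
force: [-0.1, 2.2, 2.1]
opening: 0.659
grasp_force: 30.0
```

```bash
python3 look.py v10
```

```text
19.05 [ 0.4117 -0.2476  0.0804] [ -44.4   34.   109.9    0.    36.1 -133.6] [-0.1  2.2  2.1] [ 0.42 -0.02  0.05] 0.6592584381023062
scene green [(array([235.3, 131.8]), np.int32(159))]
tcp px [240.7 142.1]
```

View pics/v10.png

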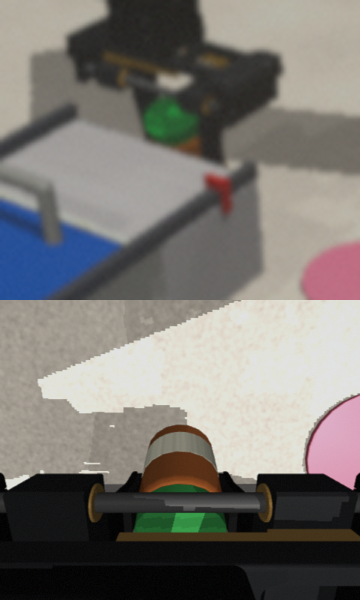

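```bash
python3 - <<'E'
from h import *
w=load('v10w'); h=cv2.cvtColor(w['color'],cv2.COLOR_RGB2HSV); p=read_state()['position']
prev=None
for v in range(140,340,4):
    q=h[v,315:326].mean(0).round(0).astype(int).tolist(); print(v,q,end='|')
print()
for H in (36,40,44):
  for t in (0,10,20,30,40):
    t=np.radians(t); ax=np.array([np.sin(t),0,np.cos(t)]); n=np.array([-np.cos(t),0,np.sin(t)])
    f=lambda d,r: proj(w,p+(ax*(d-H)+n*r)/1000)[1].round(0)
    print(H,round(np.degrees(t)),'base',f(0,29),'band',f(14,29),f(40,29),'body top',f(66,29),'cap',f(70,27.5),f(85,27.5))
E
```

```text
140 [30, 11, 226]|144 [25, 20, 190]|148 [18, 28, 149]|152 [18, 28, 150]|156 [19, 29, 156]|160 [17, 28, 146]|164 [19, 28, 156]|168 [12, 194, 82]|172 [12, 193, 83]|176 [24, 34, 127]|180 [27, 30, 131]|184 [27, 30, 131]|188 [27, 30, 131]|192 [28, 29, 131]|196 [27, 29, 131]|200 [27, 29, 133]|204 [11, 191, 84]|208 [12, 192, 85]|212 [12, 192, 85]|216 [12, 191, 86]|220 [11, 192, 86]|224 [12, 191, 85]|228 [11, 190, 86]|232 [12, 189, 86]|236 [11, 192, 112]|240 [12, 191, 129]|244 [12, 190, 153]|248 [66, 167, 82]|252 [66, 165, 83]|256 [65, 115, 45]|260 [55, 10, 46]|264 [46, 4, 61]|268 [35, 3, 78]|272 [67, 5, 93]|276 [19, 5, 53]|280 [41, 6, 47]|284 [65, 161, 150]|288 [66, 162, 156]|292 [65, 164, 144]|296 [65, 163, 143]|300 [65, 163, 143]|304 [66, 162, 154]|308 [65, 163, 156]|312 [18, 159, 69]|316 [18, 159, 69]|320 [18, 156, 69]|324 [97, 51, 13]|328 [100, 36, 13]|332 [94, 45, 12]|336 [103, 39, 12]|
36 0 base 190.0 band 195.0 206.0 body top 223.0 cap 229.0 242.0
36 10 base 183.0 band 191.0 211.0 body top 238.0 cap 246.0 268.0
36 20 base 177.0 band 190.0 218.0 body top 255.0 cap 264.0 294.0
36 30 base 174.0 band 190.0 226.0 body top 272.0 cap 282.0 317.0
36 40 base 172.0 band 192.0 235.0 body top 288.0 cap 299.0 336.0
40 0 base 188.0 band 193.0 204.0 body top 220.0 cap 226.0 238.0
40 10 base 181.0 band 189.0 208.0 body top 233.0 cap 241.0 262.0
40 20 base 174.0 band 186.0 213.0 body top 248.0 cap 257.0 285.0
40 30 base 169.0 band 185.0 220.0 body top 264.0 cap 274.0 307.0
40 40 base 167.0 band 186.0 228.0 body top 279.0 cap 289.0 326.0
44 0 base 187.0 band 192.0 202.0 body top 217.0 cap 223.0 235.0
44 10 base 179.0 band 186.0 204.0 body top 229.0 cap 236.0 256.0
44 20 base 171.0 band 183.0 208.0 body top 242.0 cap 251.0 277.0
44 30 base 165.0 band 180.0 214.0 body top 256.0 cap 266.0 298.0
44 40 base 162.0 band 180.0 221.0 body top 271.0 cap 280.0 316.0
```

step_arm:
  targets:
    - [-1,0.008,0,0,0]
    - [-1,0.014,0,0,0]
    - [-1,0.02,0,0,0]
    - [-1,0.02,0,0,0]

```text
time_s: 19.55
position: [0.4128, -0.2472, 0.0793]
tcp_rot: [[-1.0, 0.011, -0.008], [0.011, 1.0, 0.003], [0.008, 0.003, -1.0]]
force: [-11.3, -3.1, 3.0]
opening: 0.655
grasp_force: 30.0
```

```bash
cat > tilt.py <<'E'
from h import *
import sys
from scipy.optimize import least_squares
w=snap('wrist',sys.argv[1]); s=read_state(); p=s['position']; h=cv2.cvtColor(w['color'],cv2.COLOR_RGB2HSV)[:,315:326].mean(1)
am=(h[:,0]<15)&(h[:,1]>150); gr=(h[:,0]>55)&(h[:,0]<75)&(h[:,1]>80)
r=np.arange(400); b0=r[am&(r>130)][0]; bs=r[(~am)&(r>b0+1)][0]; be=r[am&(r>bs)][0]; ct=r[(~am)&(r>be)][0]
print(s['time_s'],p.round(4),s['force'].round(1),'rows base,band,band end,body top',b0,bs,be,ct)
def f(q,H=None):
    t=np.radians(q[0]); ax=np.array([np.sin(t),0,np.cos(t)]); n=np.array([-np.cos(t),0,np.sin(t)])
    return [proj(w,p+(ax*(d-q[1])+n*29)/1000+[0,0,0])[1]-v for d,v in((0,b0),(66,ct))]
o=least_squares(f,[10,45]); print('tilt,H',o.x.round(1),o.fun.round(1))
E
python3 tilt.py k11
```

```text
19.6 [ 0.4128 -0.2472  0.0793] [-12.3  -2.9   1.9] rows base,band,band end,body top 168 175 201 240
tilt,H [21.9 46.7] [-0. -0.]
```

step_arm:
  targets:
    - [-1,-0.04,0,0,0]
    - [-1,-0.04,0,-0.03,0]
    - [-1,-0.02,0,-0.03,0]
    - [-1,-0.01,0,-0.03,0]
    - [-1,0,0,-0.03,0]
    - [-1,0.01,0,-0.03,0]
    - [-1,0.01,0,-0.03,0]

```text
time_s: 20.3
position: [0.4139, -0.2449, 0.0703]
tcp_rot: [[-1.0, 0.01, -0.012], [0.01, 1.0, 0.008], [0.013, 0.008, -1.0]]
force: [-12.5, -1.8, -3.9]
opening: 0.655
grasp_force: 30.0
```

```bash
python3 tilt.py k12
```

```text
20.35 [ 0.4139 -0.2449  0.0703] [-13.6  -2.8  -2.9] rows base,band,band end,body top 170 175 196 229
tilt,H [16.7 49.9] [0. 0.]
```

step_arm:
  targets:
    - [-1,0.012,0,0,0]
    - [-1,0.024,0,0,0]
    - [-1,0.036,0,0,0]
    - [-1,0.036,0,0,0]

```text
time_s: 20.75
position: [0.4192, -0.2434, 0.069]
tcp_rot: [[-1.0, 0.008, -0.021], [0.008, 1.0, 0.012], [0.021, 0.012, -1.0]]
force: [-20.2, -4.5, -8.8]
opening: 0.655
grasp_force: 30.0
```

```bash
python3 tilt.py k13
```

```text
20.8 [ 0.4192 -0.2434  0.069 ] [-21.4  -5.   -9.5] rows base,band,band end,body top 172 174 190 214
tilt,H [10.6 58.4] [0. 0.]
```

step_arm:
  targets:
    - [-1,-0.06,0,0,0]
    - [-1,-0.12,0,0.05,0]
    - [-1,-0.12,0,0.2,0]
    - [-1,-0.12,0,0.35,0]
    - [-1,-0.12,0,0.5,0]
    - [-1,-0.12,0,0.6,0]
    - [-1,0,0.1,0.6,0]
    - [-1,0.1,0.25,0.6,0]
    - [-1,0.2,0.4,0.6,0]
    - [-1,0.3,0.55,0.6,0]
    - [-1,0.4,0.7,0.6,0]
    - [-1,0.5,0.85,0.6,0]
    - [-1,0.6,1,0.6,0]
    - [-1,0.6,1,0.6,0]

```text
time_s: 22.2
position: [0.5819, 0.0072, 0.222]
tcp_rot: [[-1.0, 0.006, 0.005], [0.006, 1.0, 0.002], [-0.005, 0.002, -1.0]]
force: [0.5, -0.6, -1.4]
opening: 0.655
grasp_force: 30.0
```

step_arm:
  targets:
    - [-1,0,0.12,0,0]
    - [-1,0,0.24,0,0]
    - [-1,0,0.36,0,0]
    - [-1,0,0.44,0,0]
    - [-1,0,0.44,0,0]
    - [-1,0,0.44,0,0]

```text
time_s: 22.8
position: [0.5782, 0.1121, 0.2218]
tcp_rot: [[-1.0, 0.011, -0.0], [0.011, 1.0, -0.001], [0.0, -0.001, -1.0]]
force: [-1.0, 0.1, -2.2]
opening: 0.659
grasp_force: 30.0
```

```bash
python3 tilt.py k14; python3 - <<'E'
from h import *
w=load('k14'); c=snap('scene','s14'); t=snap('top','t14'); p=read_state()['position']; print(read_state()['joint_positions'].round(1))
# mat in scene and fit
g=cv2.inRange(c['color'],(0,0,0),(45,45,45)); n,l,st,ce=cv2.connectedComponentsWithStats(g)
for i in range(1,n):
    if st[i][4]>150: print(st[i],ce[i].round(1),ray(c,*ce[i],.006).round(4))
x,y=proj(c,p-[0,0,.02]).astype(int); print(x,y)
b=load('s0')['color']; g=cv2.inRange(b,(0,0,0),(60,60,60)); g[:200]=0; g[300:]=0; n,l,st,ce=cv2.connectedComponentsWithStats(g[:,:400])
for i in range(1,n):
    if st[i][4]>150: print('s0',st[i],ce[i].round(1),ray(load('s0'),*ce[i],.006).round(4))
a=cv2.resize(c['color'][y-60:y+75,x-70:x+70],(400,386),interpolation=2)
cv2.imwrite('pics/v14.png',np.hstack([a,cv2.resize(w['color'],(400,386))])[:,:,::-1])
E
```

```text
22.85 [0.5783 0.1115 0.2218] [ 0.4  0.7 -2. ] rows base,band,band end,body top 171 174 191 216
tilt,H [10.8 57.4] [ 0. -0.]
[  0.   28.   87.9  -0.   64.1 -89.2]
[ 11   0  46 100 848] [31.8 39.9] [ 8.0000e-04 -2.0078e+00  6.0000e-03]
[ 287    0   93   73 2576] [339.1  24.3] [-1.2398 -0.7946  0.006 ]
[ 388    0  101   85 3960] [451.9  43.3] [-1.2092 -0.0652  0.006 ]
[489   0  26  82 307] [502.   36.5] [-1.5236  0.1506  0.006 ]
[   0    9   41   96 1678] [12.5 66.8] [ 0.2924 -1.6552  0.006 ]
[ 276   70  106   77 2595] [326.2 102.8] [-0.1094 -0.2606  0.006 ]
[333 133  13  26 169] [339.9 142.6] [ 0.1446 -0.0686  0.006 ]
323 168
s0 [ 297  230   54   36 1151] [322.4 245.9] [0.5912 0.1194 0.006 ]
```

View pics/v14.png

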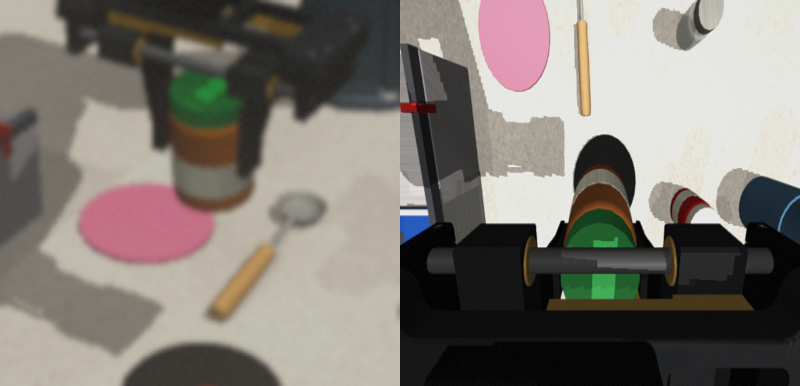

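The jar hangs nearly upright in the grip, tilted about 10°, with the green cap up at (210,90) and the black mat below it. The spoon and other bystanders look undisturbed. Now I'll lower it onto the mat.

step_arm:
  targets:
    - [-1,0.06,0.036,-0.15,0]
    - [-1,0.06,0.036,-0.3,0]
    - [-1,0.06,0.036,-0.42,0]
    - [-1,0.06,0.036,-0.52,0]
    - [-1,0.06,0.036,-0.58,0]
    - [-1,0.06,0.036,-0.6,0]
    - [-1,0.06,0.036,-0.612,0]
    - [-1,0.06,0.036,-0.612,0]

```text
time_s: 23.75
position: [0.594, 0.1208, 0.0698]
tcp_rot: [[-1.0, 0.012, 0.002], [0.012, 1.0, -0.0], [-0.002, 0.0, -1.0]]
force: [-0.1, -0.2, -2.0]
opening: 0.653
grasp_force: 30.0
```

```bash
python3 tilt.py k15
```

```text
23.8 [0.5941 0.121  0.0702] [-0.3 -0.5 -1. ] rows base,band,band end,body top 170 174 191 216
tilt,H [11.4 58.2] [0. 0.]
```

No contact yet, so I'll keep lowering in small steps.

step_arm:
  targets:
    - [-1,0,0,-0.012,0]
    - [-1,0,0,-0.024,0]
    - [-1,0,0,-0.036,0]
    - [-1,0,0,-0.036,0]

```text
time_s: 24.2
position: [0.5928, 0.1211, 0.0597]
tcp_rot: [[-1.0, 0.012, -0.001], [0.012, 1.0, -0.0], [0.001, -0.0, -1.0]]
force: [0.4, -0.7, -2.1]
opening: 0.655
grasp_force: 30.0
```

```bash
python3 tilt.py k16
```

```text
24.25 [0.5929 0.1211 0.0598] [-0.2 -0.2 -1.9] rows base,band,band end,body top 170 174 191 216
tilt,H [11.6 58.2] [0. 0.]
```

step_arm:
  targets:
    - [-1,0,0,-0.01,0]
    - [-1,0,0,-0.02,0]
    - [-1,0,0,-0.03,0]
    - [-1,0,0,-0.03,0]

```text
time_s: 24.65
position: [0.5928, 0.121, 0.052]
tcp_rot: [[-1.0, 0.012, -0.001], [0.012, 1.0, -0.0], [0.001, -0.0, -1.0]]
force: [0.6, -0.3, -1.8]
opening: 0.652
grasp_force: 30.0
```

```bash
python3 tilt.py k17
```

```text
24.7 [0.5929 0.121  0.0522] [-0.  -0.2 -2.3] rows base,band,band end,body top 170 174 191 216
tilt,H [11.6 58.1] [0. 0.]
```

step_arm:
  targets:
    - [-1,0,0,-0.01,0]
    - [-1,0,0,-0.02,0]
    - [-1,0,0,-0.03,0]
    - [-1,0,0,-0.03,0]

```text
time_s: 25.1
position: [0.5929, 0.1212, 0.0487]
tcp_rot: [[-1.0, 0.012, 0.0], [0.012, 1.0, -0.0], [-0.0, -0.0, -1.0]]
force: [-6.5, -1.0, 20.2]
opening: 0.656
grasp_force: 30.0
```

```bash
python3 tilt.py k18
```

```text
25.15 [0.5929 0.1212 0.0487] [-6.1 -1.4 21.3] rows base,band,band end,body top 171 175 190 214
tilt,H [10.1 58.7] [ 0. -0.]
```

```bash
python3 - <<'E'
from h import *
from scipy.optimize import least_squares
w=load('k18'); p=np.array([.5929,.1212,.0487])
def f(q):
    t=np.radians(q[0]); ax=np.array([np.sin(t),0,np.cos(t)]); n=np.array([-np.cos(t),0,np.sin(t)])
    g=lambda d:proj(w,p+[q[2]/1000,0,0]+(ax*(d-q[1])+n*29)/1000)[1]
    low=min((-q[1]*ax+n*29)[2],(-q[1]*ax-n*29)[2])
    return [g(0)-171,g(66)-214,low+42.7]
o=least_squares(f,[5,42,0]); print(o.x,o.fun)
h=cv2.cvtColor(w['color'],cv2.COLOR_RGB2HSV)[:,315:326].mean(1).round().astype(int)
print([(v,h[v].tolist()) for v in range(210,330,5)])
E
```

```text
[ 7.53949736 39.23411373 -7.81934287] [-2.09467999e-11 -2.15720775e-11  7.60280727e-13]
[(210, [11, 188, 123]), (215, [52, 136, 70]), (220, [66, 162, 68]), (225, [65, 163, 69]), (230, [66, 163, 107]), (235, [65, 162, 105]), (240, [65, 164, 105]), (245, [65, 164, 105]), (250, [65, 160, 174]), (255, [65, 159, 181]), (260, [79, 7, 53]), (265, [30, 5, 75]), (270, [19, 5, 97]), (275, [27, 8, 69]), (280, [38, 5, 50]), (285, [65, 161, 173]), (290, [66, 160, 172]), (295, [66, 160, 171]), (300, [66, 156, 185]), (305, [66, 155, 188]), (310, [32, 129, 83]), (315, [18, 155, 80]), (320, [18, 153, 80]), (325, [68, 23, 16])]
```

step_arm:
  targets:
    - [-1,0,0,0.04,0]
    - [-1,0.04,0,0.04,0]
    - [-1,0.04,0,0.025,0]
    - [-1,0.04,0,0.016,0]
    - [-1,0.04,0,0.014,0]
    - [-1,0.04,0,0.014,0]
    - [0.2,0.04,0,0.014,0]
    - [0.5,0.04,0,0.014,0]
    - [1,0.04,0,0.014,0]
    - [1,0.04,0,0.014,0]
    - [1,0.04,0,0.014,0]
    - [1,0.04,0,0.014,0]

```text
time_s: 26.35
position: [0.603, 0.1211, 0.0482]
tcp_rot: [[-1.0, 0.012, -0.001], [0.012, 1.0, -0.0], [0.001, -0.0, -1.0]]
force: [0.5, -0.4, 0.1]
opening: 0.972
grasp_force: 0.0
```

```bash
python3 tilt.py k19; python3 -c "
from h import *
s=read_state();print(s['opening'],s['grasp_force'])
t=snap('top','t19')"
```

```text
26.4 [0.6031 0.1211 0.0483] [ 0.3  0.2 -0. ] rows base,band,band end,body top 171 173 183 198
tilt,H [ 4.6 79. ] [0. 0.]
0.9815688297233447 0.0
```

Released. I'll lift straight up and check that the jar stands on the mat.

step_arm:
  targets:
    - [1,0,0,0.06,0]
    - [1,0,0,0.2,0]
    - [1,0,0,0.35,0]
    - [1,0,0,0.5,0]
    - [1,0,0,0.65,0]
    - [1,0,0,0.76,0]
    - [1,-0.2,0,0.76,0]
    - [1,-0.4,0,0.76,0]
    - [1,-0.4,0,0.76,0]
    - [1,-0.4,0,0.76,0]

```text
time_s: 27.45
position: [0.5017, 0.1212, 0.2397]
tcp_rot: [[-1.0, 0.011, 0.001], [0.011, 1.0, -0.0], [-0.001, 0.0, -1.0]]
force: [1.5, 0.4, 0.2]
opening: 0.999
grasp_force: 0.0
```

```bash
python3 - <<'E'
from h import *
w=snap('wrist','k20');c=snap('scene','s20');t=snap('top','t20')
print(read_state()['position'],read_state()['time_s'])
for nm,f in(('top',t),('scene',c),('wrist',w)):
    m=cv2.inRange(cv2.cvtColor(f['color'],cv2.COLOR_RGB2HSV),(50,110,40),(80,255,255));n,l,st,ce=cv2.connectedComponentsWithStats(m)
    for i in range(1,n):
        if st[i][4]>100: print(nm,ce[i].round(1),st[i].tolist(),ray(f,*ce[i],.085).round(4))
a,b=load('s0')['color'].astype(int),c['color'].astype(int); d=(abs(a-b).max(2)>50).astype(np.uint8); n,l,st,ce=cv2.connectedComponentsWithStats(d)
print('scene change',[(st[i].tolist()) for i in range(1,n) if st[i][4]>60])
g=cv2.inRange(c['color'],(0,0,0),(60,60,60)); g[:200]=0; g[300:]=0;g[:,400:]=0; ys,xs=np.where(g[:,290:360]); print('mat visible',xs.min()+290,xs.max()+290,ys.min(),ys.max())
E
```

```text
[0.50539218 0.12096665 0.23972705] 27.6
top [215.5 135.3] [205, 125, 23, 22, 394] [0.7257 0.3471 0.085 ]
scene [324.4 218.7] [313, 210, 23, 19, 355] [0.59   0.1217 0.085 ]
scene [403.8 309.9] [388, 296, 32, 30, 705] [0.7287 0.35   0.085 ]
wrist [320.8 250.6] [301, 243, 41, 14, 434] [0.5716 0.1207 0.085 ]
wrist [320.8 285. ] [307, 283, 29, 6, 136] [0.6161 0.1203 0.085 ]
scene change [[336, 0, 6, 28, 74], [438, 0, 8, 36, 137], [430, 20, 58, 65, 1517], [590, 35, 50, 65, 1353], [349, 40, 16, 6, 76], [254, 49, 110, 151, 4943], [341, 48, 26, 6, 106], [622, 67, 18, 41, 327], [565, 79, 21, 29, 365], [578, 114, 11, 10, 90], [407, 128, 12, 14, 103], [382, 143, 145, 77, 2082], [620, 146, 12, 13, 92], [296, 199, 42, 31, 690], [436, 231, 57, 45, 1472], [313, 237, 24, 11, 135]]
mat visible 297 350 232 265
```

The jar stands upright at about (0.588, 0.121), well inside the mat, and the bystanders are unchanged. Now the cover handle.

step_arm:
  targets:
    - [1,0.04,-0.12,0,-0.045]
    - [1,0.1,-0.24,0,-0.09]
    - [1,0.15,-0.36,0,-0.135]
    - [1,0.2,-0.48,0,-0.18]
    - [1,0.25,-0.6,0,-0.225]
    - [1,0.3,-0.72,0,-0.27]
    - [1,0.35,-0.84,0,-0.315]
    - [1,0.4,-0.92,0,-0.36]
    - [1,0.44,-1,0,-0.405]
    - [1,0.468,-1,0,-0.45]
    - [1,0.468,-1,0,-0.5]
    - [1,0.468,-1,0,-0.5]

```text
time_s: 28.8
position: [0.6217, -0.1301, 0.2383]
tcp_rot: [[0.013, 1.0, 0.001], [1.0, -0.013, -0.0], [-0.0, 0.001, -1.0]]
force: [-0.6, 0.9, 0.4]
opening: 1.001
grasp_force: 0.0
```

step_arm:
  targets:
    - [1,0,-0.15,0,0]
    - [1,0,-0.3,0,0]
    - [1,0,-0.4,0,0]
    - [1,0,-0.48,0,0]
    - [1,0,-0.48,0,0]
    - [1,0,-0.48,0,0]
    - [1,0,-0.48,0,0]

```text
time_s: 29.5
position: [0.6202, -0.2475, 0.2385]
tcp_rot: [[0.01, 1.0, -0.001], [1.0, -0.01, 0.001], [0.001, -0.001, -1.0]]
force: [0.7, 0.5, -0.6]
opening: 0.998
grasp_force: 0.0
```

```bash
python3 - <<'E'
from h import *
w=snap('wrist','k21');t=snap('top','t21'); s=read_state();print(s['time_s'],s['position'],s['tcp_rot'].round(3).tolist(),s['joint_positions'].round(1),w['pose'].round(3).tolist())
h=cv2.cvtColor(w['color'],cv2.COLOR_RGB2HSV)
for x in(.59,.60,.61,.62,.63): print(x,proj(w,[x,-.249,.164]).round(0))
m=cv2.inRange(h,(100,150,60),(120,255,255)); ys,xs=np.where(m); print('blue',xs.min(),xs.max(),ys.min(),ys.max())
for P in((.62,-.204,.157),(.62,-.294,.157),(.4938,-.142,.119),(.5905,-.16,.11),(.5905,-.33,.11)): print(P,proj(w,P).round(0))
E
```

```text
29.6 [ 0.62024645 -0.24745607  0.23860626] [[0.01, 1.0, -0.0], [1.0, -0.01, 0.001], [0.001, -0.0, -1.0]] [-31.3  33.2  74.9   0.   71.9 -30.8] [[1.0, -0.01, -0.002, 0.62], [-0.01, -0.965, -0.261, -0.177], [0.001, 0.261, -0.965, 0.392], [0.0, 0.0, 0.0, 1.0]]
0.59 [284. 214.]
0.6 [297. 214.]
0.61 [309. 214.]
0.62 [321. 214.]
0.63 [333. 214.]
blue 295 482 96 286
(0.62, -0.204, 0.157) [320. 158.]
(0.62, -0.294, 0.157) [321. 260.]
(0.4938, -0.142, 0.119) [175.  83.]
(0.5905, -0.16, 0.11) [288. 104.]
(0.5905, -0.33, 0.11) [294. 271.]
```

```bash
cat > edge.py <<'E'
from h import *
import sys
w=load(sys.argv[1]); h=cv2.cvtColor(w['color'],cv2.COLOR_RGB2HSV); g=w['color'].astype(float).mean(2)
m=cv2.inRange(h,(0,150,70),(10,255,255)); m[:,300:]=0; n,l,st,ce=cv2.connectedComponentsWithStats(m)
for i in range(1,n):
    if st[i][4]>30:
        x,y,ww,hh,a=st[i]; print('clip',st[i].tolist(),ray(w,x,y+hh/2,.124)[:2].round(4),ray(w,x+ww,y+hh/2,.124)[:2].round(4),ray(w,x+ww,y+hh/2,.114)[:2].round(4))
blue=cv2.inRange(h,(100,150,60),(120,255,255))>0
for v in range(100,240,16):
    b=np.where(blue[v])[0]
    if len(b)<5: continue
    b0=b[0]; row=g[v,b0-24:b0+3]; d=np.diff(row); k=np.argsort(-abs(d))[:4]
    print(v,'blue from',b0,ray(w,b0,v,.11)[:2].round(4),'steps',[(int(b0-24+j+1),int(d[j]),float(ray(w,b0-24+j+1,v,.11)[0].round(4))) for j in sorted(k)])
    nb=np.where(~blue[v,b0:b[-1]])[0]+b0
    if len(nb)>3: print('   bar cols',nb[0],nb[-1],ray(w,nb[0],v,.157)[:2].round(4),ray(w,nb[-1]+1,v,.157)[:2].round(4))
E
python3 edge.py k21
```

```text
clip [168, 70, 14, 27, 273] [ 0.4897 -0.1428] [ 0.5017 -0.1429] [ 0.4973 -0.1416]
100 blue from 295 [ 0.5973 -0.1563] steps [(287, 48, 0.59), (288, 26, 0.5909), (293, -38, 0.5955), (294, -56, 0.5964)]
116 blue from 295 [ 0.5969 -0.1703] steps [(289, 7, 0.5913), (293, -13, 0.595), (294, -45, 0.5959), (295, -50, 0.5969)]
132 blue from 295 [ 0.5964 -0.1848] steps [(287, -14, 0.5889), (289, 15, 0.5907), (294, -44, 0.5955), (295, -66, 0.5964)]
148 blue from 296 [ 0.5969 -0.1997] steps [(288, 6, 0.5892), (294, -40, 0.595), (295, -67, 0.5959), (296, -10, 0.5969)]
   bar cols 315 324 [ 0.6158 -0.196 ] [ 0.6238 -0.1961]
164 blue from 296 [ 0.5964 -0.215 ] steps [(288, -12, 0.5886), (290, 14, 0.5906), (295, -48, 0.5954), (296, -51, 0.5964)]
   bar cols 311 328 [ 0.6124 -0.2088] [ 0.627  -0.2089]
180 blue from 296 [ 0.5959 -0.2308] steps [(288, -29, 0.588), (290, 28, 0.59), (295, -45, 0.5949), (296, -67, 0.5959)]
   bar cols 311 328 [ 0.6122 -0.2219] [ 0.627  -0.2221]
196 blue from 297 [ 0.5964 -0.247 ] steps [(289, 5, 0.5884), (295, -44, 0.5944), (296, -60, 0.5954), (297, -15, 0.5964)]
   bar cols 311 327 [ 0.6119 -0.2355] [ 0.6261 -0.2356]
212 blue from 297 [ 0.5959 -0.2638] steps [(295, -14, 0.5938), (296, -49, 0.5949), (297, -51, 0.5959), (298, -5, 0.5969)]
   bar cols 311 327 [ 0.6117 -0.2494] [ 0.6261 -0.2495]
228 blue from 297 [ 0.5953 -0.281 ] steps [(289, -32, 0.5871), (291, 34, 0.5892), (296, -47, 0.5943), (297, -69, 0.5953)]
   bar cols 311 327 [ 0.6114 -0.2637] [ 0.626  -0.2639]
```

step_arm:
  targets:
    - [1,0,0,-0.12,0]
    - [1,0,0,-0.24,0]
    - [1,0,0,-0.354,0]
    - [1,0,0,-0.354,0]
    - [1,0,0,-0.354,0]
    - [-1,0,0,-0.354,0]
    - [-1,0,0,-0.354,0]
    - [-1,0,0,-0.354,0]
    - [-1,0,0,-0.354,0]
    - [-1,0,0,-0.354,0]
    - [-1,0,0,-0.354,0]
    - [-1,0,0,-0.354,0]
    - [-1,0,0,-0.354,0]
    - [-1,0,0,-0.354,0]
    - [-1,0,0,-0.354,0]

```text
time_s: 31.1
position: [0.6201, -0.249, 0.15]
tcp_rot: [[0.012, 1.0, -0.0], [1.0, -0.012, 0.0], [0.0, -0.0, -1.0]]
force: [-0.5, -0.3, -0.4]
opening: 0.171
grasp_force: 0.0
```

step_arm:
  targets:
    - [-1,0,0,0,0]
    - [-1,0,0,0,0]
    - [-1,0,0,0,0]
    - [-1,-0.04,0,0,0]
    - [-1,-0.08,0.001,0,0]
    - [-1,-0.12,0.002,0,0]
    - [-1,-0.16,0.002,0,0]
    - [-1,-0.2,0.003,0,0]
    - [-1,-0.24,0.003,0,0]
    - [-1,-0.28,0.004,0,0]
    - [-1,-0.32,0.004,0,0]
    - [-1,-0.35,0.005,0,0]
    - [-1,-0.38,0.005,0,0]
    - [-1,-0.38,0.005,0,0]
    - [-1,-0.38,0.005,0,0]

```text
time_s: 32.6
position: [0.526, -0.2479, 0.15]
tcp_rot: [[0.013, 1.0, 0.004], [1.0, -0.013, -0.001], [-0.001, 0.004, -1.0]]
force: [7.1, 0.0, -6.7]
opening: 0.15
grasp_force: 30.0
```

```bash
python3 -c "
from h import *
snap('wrist','k22');snap('top','t22');snap('scene','s22');s=read_state();print(s['position'],s['force'].round(1),s['grasp_force'],s['opening'])"; python3 edge.py k22
```

```text
[ 0.52622277 -0.24787971  0.14998089] [ 6.6  0.1 -5.3] 30.000174343585968 0.14837184299069403
clip [255, 38, 20, 44, 667] [ 0.4899 -0.1425] [ 0.5012 -0.1426] [ 0.4998 -0.1407]
100 blue from 282 [ 0.5025 -0.163 ] steps [(261, -47, 0.4893), (272, 52, 0.4962), (281, -39, 0.5018), (282, -71, 0.5025)]
116 blue from 283 [ 0.5027 -0.1727] steps [(273, 10, 0.4963), (282, -65, 0.502), (283, -49, 0.5027), (284, 12, 0.5033)]
132 blue from 284 [ 0.5028 -0.1826] steps [(273, 7, 0.4957), (282, -37, 0.5015), (283, -66, 0.5022), (284, -7, 0.5028)]
148 blue from 284 [ 0.5024 -0.1928] steps [(274, 5, 0.4958), (282, -9, 0.5011), (283, -48, 0.5017), (284, -54, 0.5024)]
164 blue from 285 [ 0.5026 -0.2033] steps [(274, 4, 0.4952), (283, -36, 0.5012), (284, -66, 0.5019), (285, -15, 0.5026)]
   bar cols 310 330 [ 0.5206 -0.1971] [ 0.5312 -0.1972]
180 blue from 285 [ 0.5021 -0.2141] steps [(275, 5, 0.4953), (283, -7, 0.5007), (284, -55, 0.5014), (285, -56, 0.5021)]
   bar cols 307 333 [ 0.5189 -0.2052] [ 0.5327 -0.2054]
196 blue from 286 [ 0.5023 -0.2253] steps [(276, 5, 0.4954), (284, -24, 0.5009), (285, -63, 0.5016), (286, -29, 0.5023)]
   bar cols 307 333 [ 0.5187 -0.2137] [ 0.5327 -0.2139]
212 blue from 286 [ 0.5018 -0.2367] steps [(276, 6, 0.4948), (285, -41, 0.5011), (286, -75, 0.5018), (287, -6, 0.5025)]
   bar cols 307 333 [ 0.5185 -0.2224] [ 0.5327 -0.2226]
228 blue from 287 [ 0.502  -0.2486] steps [(277, 7, 0.4949), (285, -22, 0.5005), (286, -63, 0.5013), (287, -36, 0.502)]
   bar cols 307 333 [ 0.5183 -0.2313] [ 0.5327 -0.2316]
```

```bash
cat > sub.py <<'E'
from h import *
import sys
w=load(sys.argv[1]); I=w['color'].astype(float)
red=I[:,:,0]-I[:,:,1:].max(2)
m=cv2.inRange(cv2.cvtColor(w['color'],cv2.COLOR_RGB2HSV),(0,150,70),(10,255,255)); m[:,330:]=0; n,l,st,ce=cv2.connectedComponentsWithStats(m); i=1+np.argmax(st[1:,4]); x,y,ww,hh,_=st[i]
L=[]
for v in range(y+hh//4,y+3*hh//4):
    r=red[v,x-8:x+ww+8]; T=r.max()/2; k=np.where(r>T)[0]; a,b=k[0],k[-1]
    L.append((x-8+a-(r[a]-T)/(r[a]-r[a-1]),x-8+b+(r[b]-T)/(r[b]-r[b+1]),v))
L=np.median(L,0); cl=ray(w,L[0]+.0,L[2],.124); cr=ray(w,L[1],L[2],.114)
print('clip left(top)',cl.round(4),'right(foot)',cr.round(4),'centre est',cl[0]+.004,cr[0]-.004)
print('red row',red[int(L[2]),x-4:x+ww+5].astype(int).tolist())
h=cv2.cvtColor(w['color'],cv2.COLOR_RGB2HSV); blue=cv2.inRange(h,(100,150,60),(120,255,255))>0; P=[]
B=I[:,:,0]
for v in range(100,236,4):
    b0=np.where(blue[v])[0][0]; r=B[v,b0-6:b0+4]; T=(r[0]+r[-1])/2; k=np.where(r<T)[0][0]; P.append(ray(w,b0-6+k-1+(r[k-1]-T)/(r[k-1]-r[k]),v,.11))
P=np.array(P); k=np.polyfit(P[:,1],P[:,0],1); print('blue line slope deg',np.degrees(np.arctan(k[0])),'at clip y',np.polyval(k,-.142),'rms',(P[:,0]-np.polyval(k,P[:,1])).std())
for v in(104,112,140): b0=np.where(blue[v])[0][0]; print(I[v,b0-18:b0+2,0].astype(int).tolist())
E
for f in k21 k22; do python3 sub.py $f; done
```

```text
clip left(top) [ 0.4909 -0.142   0.124 ] right(foot) [ 0.4944 -0.1408  0.114 ] centre est 0.49490939159692987 0.4904304575510967
red row [-2, -2, -1, -5, 2, 77, 149, 165, 164, 164, 165, 165, 167, 157, 113, 61, 55, 52, 34, 6, -4, -7, -5]
blue line slope deg 0.6308259996426899 at clip y 0.5961500819694073 rms 8.798281369646202e-05
[225, 220, 221, 221, 220, 222, 224, 225, 226, 225, 226, 228, 227, 227, 228, 230, 191, 106, 51, 49]
[224, 218, 218, 217, 220, 221, 224, 226, 224, 226, 228, 227, 227, 228, 228, 229, 199, 113, 53, 50]
[223, 223, 218, 216, 215, 216, 220, 224, 223, 221, 198, 205, 228, 227, 229, 228, 228, 175, 72, 45]
clip left(top) [ 0.4903 -0.1422  0.124 ] right(foot) [ 0.4967 -0.1404  0.114 ] centre est 0.4943434816039406 0.4927361698438284
red row [-4, -4, -3, -6, 24, 122, 169, 175, 172, 171, 171, 172, 171, 170, 168, 169, 168, 165, 128, 73, 48, 12, -5, -6, -5, -7, -6, -5, -4]
blue line slope deg 0.49214298965441067 at clip y 0.502205129114912 rms 0.00021026357459232338
[142, 144, 146, 143, 140, 142, 178, 225, 238, 237, 237, 237, 237, 237, 239, 240, 200, 97, 58, 53]
[225, 226, 227, 226, 224, 222, 190, 210, 237, 237, 237, 238, 237, 236, 238, 238, 219, 130, 53, 54]
[226, 229, 228, 227, 226, 226, 227, 232, 235, 237, 237, 238, 237, 238, 238, 238, 212, 118, 57, 50]
```

step_arm:
  targets:
    - [-1,-0.004,0,0,0]
    - [-1,-0.007,0,0,0]
    - [-1,-0.007,0,0,0]
    - [-1,-0.007,0,0,0]
    - [-1,-0.007,0,0,0]
    - [-1,-0.007,0,0,0]

```text
time_s: 33.35
position: [0.5247, -0.2479, 0.15]
tcp_rot: [[0.013, 1.0, 0.004], [1.0, -0.013, -0.001], [-0.001, 0.004, -1.0]]
force: [7.2, 0.8, -6.6]
opening: 0.151
grasp_force: 30.0
```

```bash
python3 - <<'E'
from h import *
w=snap('wrist','k23');t=snap('top','t23');c=snap('scene','s23');s=read_state();print(s['time_s'],s['position'],s['force'].round(1),s['grasp_force'],s['opening'])
m=cv2.inRange(cv2.cvtColor(c['color'],cv2.COLOR_RGB2HSV),(50,110,40),(80,255,255));n,l,st,ce=cv2.connectedComponentsWithStats(m)
print([(st[i].tolist(),ray(c,*ce[i],.085).round(4)) for i in range(1,n) if st[i][4]>100])
m=cv2.inRange(cv2.cvtColor(t['color'],cv2.COLOR_RGB2HSV),(50,110,40),(80,255,255));n,l,st,ce=cv2.connectedComponentsWithStats(m)
print([(st[i].tolist(),ray(t,*ce[i],.085).round(4)) for i in range(1,n) if st[i][4]>100])
E
python3 sub.py k23
```

```text
33.5 [ 0.52474533 -0.24786816  0.14998988] [ 7.3  0.8 -7.1] 30.00002682209015 0.1523790920254343
[([313, 210, 23, 19, 342], array([0.5895, 0.1218, 0.085 ])), ([388, 296, 32, 30, 703], array([0.7286, 0.3499, 0.085 ]))]
[([205, 125, 23, 22, 394], array([0.7257, 0.3471, 0.085 ])), ([299, 179, 26, 24, 480], array([0.595, 0.121, 0.085]))]
clip left(top) [ 0.4903 -0.1422  0.124 ] right(foot) [ 0.4969 -0.1404  0.114 ] centre est 0.4943100973305068 0.492925672747279
red row [-4, -5, -6, 6, 101, 167, 174, 173, 172, 173, 172, 171, 170, 171, 166, 167, 167, 144, 93, 51, 12, -5, -6, -6, -7, -7, -6]
blue line slope deg 0.5485090796059794 at clip y 0.5009851903663713 rms 0.00012545328741469372
[141, 140, 146, 144, 143, 141, 175, 229, 238, 237, 237, 237, 236, 237, 238, 240, 196, 90, 57, 55]
[225, 223, 225, 227, 226, 225, 225, 232, 237, 237, 236, 237, 237, 237, 238, 239, 212, 123, 57, 55]
[228, 225, 225, 229, 228, 228, 226, 226, 233, 237, 237, 237, 237, 237, 238, 239, 212, 123, 56, 51]
```

step_arm:
  targets:
    - [-1,-0.003,0,0,0]
    - [-1,-0.003,0,0,0]
    - [-1,-0.003,0,0,0]
    - [-1,-0.003,0,0,0]
    - [-1,-0.003,0,0,0]

```text
time_s: 34.0
position: [0.524, -0.2479, 0.15]
tcp_rot: [[0.013, 1.0, 0.005], [1.0, -0.013, -0.001], [-0.001, 0.005, -1.0]]
force: [7.9, 1.1, -6.3]
opening: 0.148
grasp_force: 30.0
```

```bash
python3 -c "
from h import *
s=read_state();print(s['position'],s['force'].round(1),s['grasp_force']);print(hand_in())"
```

```text
[ 0.52402812 -0.24785597  0.14997516] [ 7.9  1.1 -6.3] 30.00001162290573
the job is handed in; nothing more can be done
None
```

I tipped the jar fully over, cap down, and stood it upright on the black mat; the cover is still held with its white edge within about 1 mm of the red clip, and the job was handed in at 34 s (no verdict was shown).

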